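# Tip the culture flask to the red mark and bring it level

## Robot

A 6-joint arm with a two-finger parallel gripper is mounted at the origin on the work surface. World frame = base frame: x ahead of the robot, y to its left, z up, the work surface at z = 0. Lengths are in m, angles in degrees, forces in N, time in s.
With the tool pointing down it reaches from about 0.3 to 0.85 m from the base axis. Payload 4.2 kg.
Tool frame: the origin (TCP) lies at the very end of the fingers, on their centre line; the grasp point (between the pads) lies 19 mm behind it (ctrl.grasp_offset is the distance from the TCP to the grasp point, in m); z points along the fingers, y is the line along which they close (so a half turn about z gives the same grasp; the last joint's range is limited). The gripper opens to 91 mm and grips with 3 to 60 N. Pads are 32 mm wide; open, the fingers measure 118 mm over their backs; the gripper's body (76 mm by 178 mm) begins 60 mm behind the grasp point.
Start: joints at [-68.01, 18.312, 89.639, -0, 72.044, -1.146], TCP at [0.226, -0.529, 0.191] pointing down, gripper open.
Joint ranges: [-177.97, 177.97], [-48.28, 115.42], [12.27, 149.76], [-77.06, 257.06], [2.81, 150.46], [-146.56, 146.56]. Speed limits (degrees/s): [147.25, 147.25, 180, 180, 180, 180].

## Interface

Orientations are given as a 3x3 rotation matrix whose columns are the frame's x, y, z axes.
In Python, from workcell import ctrl gives the robot as it stands. The module is installed in compiled form; this text tells all that it offers.
- The arm moves only by the tool drive_tool, never from a script. Its argument "commands" is a list that holds one entry, the list of rows, each a list of 4 numbers: the shift along the tool's x, y, z in cm, then the turn about the tool's z in rad. A call has 1 to 12 rows; each row is the pose to reach, as a shift and turn from the pose commanded when the call began, along the tool's axes at that moment; what a row does not reach only later rows make up. A row lasts 1/8 s, in which the tool goes at most 62.5 mm and 10.7 degrees, less where a joint would pass 70% of its speed; a pose out of reach is approached as far as the arm can. A call with a gripper value outside its range is refused whole. "jaw" is the finger opening in cm, from 0 to 9.12, set as the call begins (left out, the last holds). The fingers move at their own pace and stop on an object; the grip force is fixed at half the most. Time passes only in rows, so rows that repeat a pose let the fingers close. It gives the time, the measured TCP pose, the force, the opening and the grip force at its end, in the units of the state.
- ctrl.observe(): the state, without advancing time (a new reading comes with each control period).
- ctrl.camera(name): name is "side" or "top"; returns a dict with "image" (400x640x3 uint8, red, green, blue), "fx", "fy", "cx", "cy" (pixels), "world_from_camera" (4x4, takes a point from camera to world coordinates). Camera axes: x right, y down, z forward; pixel columns grow to the right and rows downward; lengths in m; the calibration is good to about 2 mm. A picture is of the moment at which its call begins. There is no depth.
- ctrl.job_done(): hands the job in; it is judged then, once.
The state is a dict: "t": time; "q": joint angles; "joint_velocities": joint speeds; "joint_torque": joint torques, N m; "tool_pos": TCP position; "ee_rot": TCP orientation; "ft_force": force on the tool from outside, world axes, zero at the start; "wrist_torque": the same for the moment, N m; "grip_width": opening from 0.0 (shut) to 1.0 (fully open); "gripper_force": force on a finger pad.
Only numpy, scipy, OpenCV 4.12 (cv2) and the standard library are available. Lean on these libraries where they do the work, as an engineer would, in place of code of your own. Each camera call takes 0.05 s, during which the arm holds its last target. There are 200 camera calls.

## Task

Raise the folded-down wire bail of the flask cradle upright while the cradle stays level, then push or pull on the bail to tip the cradle, slowly and without going well past, until its black needle points at the red mark, and keep it there for two seconds. Then bring the cradle back level and leave it so, with the bail still standing up and the flask lying in the tray. Do not shift the red mark or disturb the bottle, the jar and the slide box.

Things in the scene. Friction and masses are not known exactly. Their poses are not given: they have to be found in the camera images.
- stand: Tilting flask cradle fixed to the bench: blue base plate 210 x 190 x 12 mm. Origin: centre of its underside; z up; x roughly to the robot's left. The tilt axis is parallel to y, 85 mm above the origin. The bail folds down to -x. On the -y side, away from the robot, stands the scale: a white arc with black ticks, 92 to 110 mm from the tilt axis, 86 to 91 mm out in y, its top 195 mm above the bench.
- cradle (a joint): Cradle tilt in rad: 0 level (as at the start), positive lifts the -x (tab) end and swings needle and upright bail to +x; range -0.5 to 0.8, no stop at level or at the mark. A stiff hinge (0.45 N m) stays where it is left. Aluminium tray 168 (x) x 97 (y) mm, centred on the axis; floor 8 mm below the axis, rim 6 mm above it, walls 4 mm.
- bail (a joint): Wire bail's angle to the tray in rad: 0 folded, straight out to -x; 1.57 upright, square to the tray, at a stop, so that pushing it further to +x tips the cradle. Starts at 0 to 0.35. Light friction (0.06 N m) holds it at any angle; pushed to -x it folds again. Pivots 20 mm to -x of and 6 mm above the tilt axis (when level); arms of 5 mm wire, 56 mm either side of the middle.
- bail_grip (a point): Middle of the bail's cross bar, 165 mm from its pivots: a blue sleeve 12 mm in diameter and 80 mm long, parallel to the stand's y axis. 91 mm above the bench when fully folded, 256 mm when upright and level.
- tab (a point): Top of the orange thumb tab at the tray's -x end, 118 mm from the tilt axis and 6 mm below it when level (79 mm above the bench). The tab is 52 (x) x 50 (y) x 6 mm and reaches from 83 to 135 mm from the axis. Axes turn with the cradle. Pressing it down lowers a tipped cradle.
- needle_tip (a point): Tip of the black needle fixed to the cradle, 88 mm from the tilt axis, straight above it when level, 85 mm to -y of the middle.
- mark_tip (a point): Where the needle's tip stands when the needle points at the red mark: just below the mark, 88 mm from the tilt axis. Its z points outward from the axis, its x the way the needle moves on past the mark.
- mark (a joint): Setting of the red mark (a red tag across the white arc, with a 14 mm knob, reaching 130 mm from the tilt axis): the cradle tilt in rad at which the needle points at it, 0.35 to 0.6. It stays as set; not to be moved.
- flask: Closed culture flask of clear plastic with a blue cap, 0.12 to 0.25 kg, lying loose in the tray with 2 to 4 mm of play: body 106 x 85 x 37 mm, neck and cap to -x, 153 mm long in all. Origin: underside, below the middle of its body, 142 mm to +x of tab at the start.
- bottle_amber: Bystander: amber glass bottle, 64 mm in diameter, 125 mm high, to the stand's +x side. Origin: centre of the underside.
- jar_white: Bystander: white jar with a red lid, 60 mm in diameter, 75 mm high, beyond the stand. Origin: centre of the underside.
- slide_box: Bystander: flat green slide box with a paper label on its lid, 170 x 90 x 34 mm, beyond the stand. Origin: centre of the underside.
Things that resemble listed ones, but are neither listed nor needed, are in the scene too. What is shaped like the flask but brown is not meant.

How it is judged (in metres and radians):
On the way, in this order (a step that is already met when the one before it is completed fails the run):
1. the bail stands upright (over 1.4 rad) with the cradle still level (within 0.1 rad) (value of joint bail above 1.4 rad and value of joint cradle between -0.1 and 0.1 rad), for 0.2 s.
2. the cradle is being tipped (over 0.12 rad) by the robot acting on the bail (value of joint cradle above 0.12 rad and (contact force between bail and the fingers above 0.3 N or contact force between bail and the arm above 0.3 N)), for 0.1 s.
3. the needle stands at the red mark (tips within 8 mm) and is kept there for 1.5 s (distance between needle_tip and mark_tip below 0.008 m and velocity of joint cradle between -0.1 and 0.1 rad/s), for 1.5 s.
At the end, for the whole second after the job is handed in: The cradle is level to within 0.07 rad (4 degrees) and at rest, the bail is up (over 1.2 rad), and the flask lies in the tray at rest (value of joint cradle between -0.07 and 0.07 rad and value of joint bail above 1.2 rad and velocity of joint cradle between -0.1 and 0.1 rad/s and x of flask in the frame of tab between 0.118 and 0.158 m and y of flask in the frame of tab between -0.015 and 0.015 m and z of flask in the frame of tab between -0.02 and 0.015 m and linear speed of flask below 0.03 m/s); the robot touches nothing.
It fails at once if the needle goes more than 20 mm past the red mark (x of needle_tip in the frame of mark_tip above 0.02 m).
It fails at once if the cradle is swung faster than 2 rad/s (velocity of joint cradle above 2 rad/s or velocity of joint cradle below -2 rad/s).
It fails at once if the red mark is moved by more than 6 mm (distance of mark_tip from where it was at the start of the episode above 0.006 m).
It fails at once if the bottle, the jar or the slide box is moved by more than 20 mm (distance of any of bottle_amber, jar_white, slide_box from where it was at the start of the episode above 0.02 m).
It fails at once if the flask leaves the tray (not (x of flask in the frame of tab between 0.118 and 0.158 m and y of flask in the frame of tab between -0.015 and 0.015 m and z of flask in the frame of tab between -0.02 and 0.015 m)).
It also fails if it takes over 69 s, if anything falls off the work surface, if the arm or the gripper's body presses on something with over 40 N, if the wrist force passes 120 N, or if a joint passes its speed limit or range.

## Working session

There is one attempt and no reset: what is moved stays moved. The work goes in short steps, Python scripts to look and compute and a tool call to move; the robot and the scene stay as the last step left them, time stands still between calls to the robot, and variables do not carry over. Pictures are saved under pics/ and viewed, at most 10 in all, crops included, and the job is handed in when it is done.

Besides the shell and the picture viewer there is one more tool, called after ">>>" as name([rows], argument=value, ...), one row to a line, values as JSON. drive_tool: Moves the arm, as the interface text tells. Its arguments: {"type":"object","properties":{"commands":{"type":"array","items":{"type":"array","items":{"type":"array","items":{"type":"number"}}}},"jaw":{"type":"number"}},"required":["commands"]}

```bash
mkdir -p pics
cat > h.py <<'E'
import numpy as np,cv2
from workcell import ctrl
def cam(n,save=None):
    c=ctrl.camera(n)
    if save: cv2.imwrite('pics/'+save,c['image'][:,:,::-1])
    return c
def ray(c,u,v):
    T=np.array(c['world_from_camera']);d=T[:3,:3]@np.array([(u-c['cx'])/c['fx'],(v-c['cy'])/c['fy'],1]);return T[:3,3],d/np.linalg.norm(d)
def onz(c,u,v,z):
    o,d=ray(c,u,v);return o+d*(z-o[2])/d[2]
def proj(c,p):
    T=np.linalg.inv(np.array(c['world_from_camera']));q=T[:3,:3]@np.array(p)+T[:3,3];return c['fx']*q[0]/q[2]+c['cx'],c['fy']*q[1]/q[2]+c['cy']
E
python3 - <<'E'
from h import *
for n in('side','top'):
    c=cam(n,n+'0.png');print(n,c['fx'],c['cx'],c['cy'],np.round(c['world_from_camera'],3).tolist())
s=ctrl.observe();print(s['t'],s['tool_pos'],np.round(s['ee_rot'],3),ctrl.grasp_offset)
E
```

```text
side 461.83783279380447 326.5237720135709 205.4212560907725 [[0.98, -0.158, 0.119, 0.428], [-0.198, -0.757, 0.623, -0.489], [-0.008, -0.634, -0.773, 0.866], [0.0, 0.0, 0.0, 1.0]]
top 375.5313621932453 314.57358181356875 199.50794274476107 [[-0.014, -0.994, 0.112, 0.419], [-1.0, 0.017, 0.018, 0.096], [-0.02, -0.112, -0.994, 0.948], [0.0, 0.0, 0.0, 1.0]]
0.1 [ 0.22573866 -0.52832122  0.19021589] [[ 0.92   0.393 -0.001]
 [ 0.393 -0.92   0.001]
 [ 0.    -0.002 -1.   ]] 0.0188
```

View pics/side0.png

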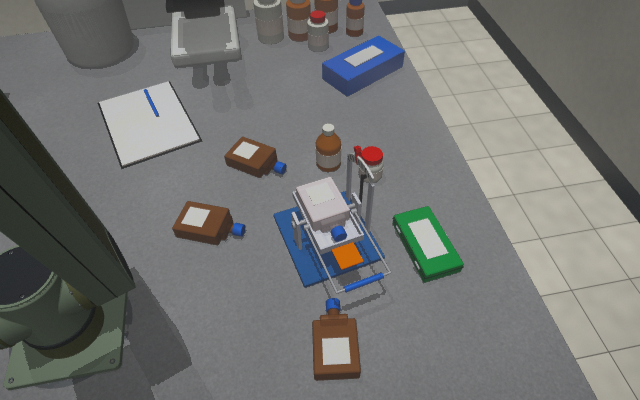

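View pics/top0.png

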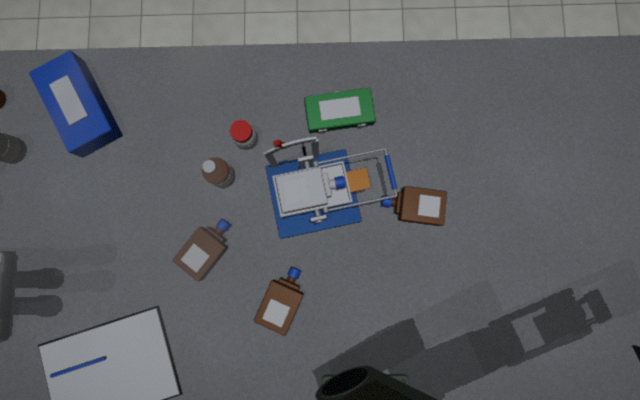

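The side view shows the sleeve at about (364,283), the tab at (347,255) and the red mark near (358,152). The top view shows the sleeve at (391,172), the tab at (358,180) and the mark near (277,144).

```bash
cat > m.py <<'E'
from h import *
def blob(c,lo,hi,box,extra=None):
    h=cv2.cvtColor(c['image'],cv2.COLOR_RGB2HSV);m=cv2.inRange(h,np.array(lo),np.array(hi));k=np.zeros_like(m);x0,y0,x1,y1=box;k[y0:y1,x0:x1]=255;m&=k
    n,l,s,ce=cv2.connectedComponentsWithStats(m);i=1+np.argmax(s[1:,4]);ys,xs=np.where(l==i)
    P=np.c_[xs,ys].astype(float);ct=P.mean(0);v=np.linalg.svd(P-ct,full_matrices=False)[2][0];t=(P-ct)@v
    return ct,ct+v*t.min(),ct+v*t.max(),len(xs),cv2.minAreaRect(P.astype(np.float32))
def tri(c1,p1,c2,p2):
    o1,d1=ray(c1,*p1);o2,d2=ray(c2,*p2)
    A=np.c_[d1,-d2];x=np.linalg.lstsq(A,o2-o1,rcond=None)[0];a=o1+x[0]*d1;b=o2+x[1]*d2
    return (a+b)/2,np.linalg.norm(a-b)
E
python3 - <<'E'
from m import *
S=cam('side');T=cam('top')
np.set_printoptions(precision=4,suppress=True)
bl=((100,120,60),(125,255,255));og=((8,200,120),(18,255,255));rd=((0,150,60),(5,255,255))
for nm,r,bs,bt in[('sleeve',bl,(341,266,395,295),(383,150,400,192)),('tab',og,(325,235,370,275),(340,165,375,195)),('red',rd,(345,140,362,170),(265,132,292,155))]:
    a=blob(S,*r,bs);b=blob(T,*r,bt);print(nm,a[0],a[3],b[0],b[3],a[4],b[4]);print(tri(S,a[0],T,b[0]), 'ends',a[1],a[2],b[1],b[2])
    if nm=='tab':print('onz',onz(S,*a[0],.079),onz(T,*b[0],.079))
# base plate top corners from top
h=cv2.cvtColor(T['image'],cv2.COLOR_RGB2HSV);m=cv2.inRange(h,np.array((100,120,40)),np.array((125,255,255)));m[:145]=0;m[245:]=0;m[:,:260]=0;m[:,365:]=0
P=np.argwhere(m)[:,::-1].astype(np.float32);box=cv2.boxPoints(cv2.minAreaRect(P));print('base')
W=np.array([onz(T,*p,.012) for p in box]);print(box,W,W.mean(0))
i=S['image'][125:225,270:420];j=T['image'][125:225,250:410]
cv2.imwrite('pics/c.png',cv2.resize(np.hstack([i,j])[:,:,::-1],None,fx=2.58,fy=2.58*2/2,interpolation=cv2.INTER_CUBIC))
E
```

```text
sleeve [363.5792 281.7208] 240 [390.2975 171.6519] 158 ((363.6917724609375, 281.6780700683594), (5.735015869140625, 40.84736251831055), 69.44395446777344) ((390.27703857421875, 171.5524444580078), (34.184120178222656, 4.523526668548584), 76.75948333740234)
(array([ 0.5781, -0.0636,  0.0902]), np.float64(0.001864719870311117)) ends [382.8206 274.5207] [344.5645 288.8362] [386.3259 154.9226] [394.2224 188.1846]Traceback (most recent call last):
  File "<stdin>", line 6, in <module>
  File "m.py", line 4, in blob
    n,l,s,ce=cv2.connectedComponentsWithStats(m);i=1+np.argmax(s[1:,4]);ys,xs=np.where(l==i)
                                                     ~~~~~~~~~^^^^^^^^^
    return _wrapfunc(a, 'argmax', axis=axis, out=out, **kwds)
    return bound(*args, **kwds)
ValueError: attempt to get argmax of an empty sequence
```

Run:
```python
from m import *
S=cam('side');T=cam('top')
np.set_printoptions(precision=4,suppress=True)
bl=((100,120,60),(125,255,255));og=((8,150,80),(22,255,255));rd=((0,120,60),(6,255,255))
h=cv2.cvtColor(T['image'],cv2.COLOR_RGB2HSV);print(h[180,358],h[144,277])
for nm,r,bs,bt in[('sleeve',bl,(341,266,395,295),(383,150,400,192)),('tab',og,(325,235,370,275),(340,165,375,195)),('red',rd,(345,140,362,170),(265,132,292,155))]:
  try:
    a=blob(S,*r,bs);b=blob(T,*r,bt);print(nm,a[0],a[3],b[0],b[3],a[4],b[4]);print(tri(S,a[0],T,b[0]), 'ends',a[1],a[2],b[1],b[2])
    if nm=='tab':print('onz',onz(S,*a[0],.079),onz(T,*b[0],.079))
    if nm=='sleeve':
        e=[onz(T,*p,.0905) for p in b[1:3]]+[onz(S,*p,.0905) for p in a[1:3]];print(np.array(e))
  except Exception as x:print(nm,x)
m=cv2.inRange(h,np.array((100,120,40)),np.array((125,255,255)));m[:145]=0;m[245:]=0;m[:,:260]=0;m[:,365:]=0
P=np.argwhere(m)[:,::-1].astype(np.float32);box=cv2.boxPoints(cv2.minAreaRect(P));print('base')
W=np.array([onz(T,*p,.012) for p in box]);print(W,W.mean(0))
i=S['image'][125:225,270:420];j=T['image'][125:225,250:410]
cv2.imwrite('pics/c.png',cv2.resize(np.hstack([i,j])[:,:,::-1],None,fx=2.58,fy=2.58,interpolation=cv2.INTER_CUBIC))
```

```text
[ 16 162 145] [  0 199 118]
sleeve [363.5792 281.7208] 240 [390.3057 171.6242] 157 ((363.6917724609375, 281.6780700683594), (5.735015869140625, 40.84736251831055), 69.44395446777344) ((390.2972106933594, 171.54827880859375), (34.18718719482422, 4.493438720703125), 76.60750579833984)
(array([ 0.5781, -0.0636,  0.0902]), np.float64(0.0018010362167839994)) ends [382.8206 274.5207] [344.5645 288.8362] [386.3301 154.9214] [394.2462 188.1794]
[[ 0.6166 -0.0558  0.0905]
 [ 0.5384 -0.0711  0.0905]
 [ 0.6193 -0.0558  0.0905]
 [ 0.54   -0.0713  0.0905]]
tab [346.8776 255.4092] 523 [358.112  179.6507] 375 ((347.0000305175781, 255.00003051757812), (24.149532318115234, 23.25510597229004), 63.43495178222656) ((358.1529541015625, 179.688232421875), (20.066070556640625, 18.87295150756836), 77.47119140625)
(array([0.5628, 0.0097, 0.0766]), np.float64(0.0015500084814302627)) ends [362.4679 258.9253] [331.3446 251.906 ] [355.8122 169.8686] [360.4118 189.433 ]
onz [0.5632 0.0083 0.079 ] [0.5616 0.01   0.079 ]
red [357.8462 150.8462] 65 [277.0333 142.8333] 30 ((357.7115478515625, 151.55770874023438), (11.96308422088623, 6.275716304779053), 78.69007110595703) ((277.0, 142.5), (5.0, 6.0), 90.0)
(array([0.6241, 0.1863, 0.1906]), np.float64(0.0016387099546919322)) ends [356.0985 145.6318] [360.0189 157.3288] [273.907  143.1938] [280.0559 142.4848]
base
[[ 0.6125  0.2399  0.012 ]
 [ 0.6536  0.0331  0.012 ]
 [ 0.4689 -0.0011  0.012 ]
 [ 0.4288  0.2011  0.012 ]] [0.541  0.1182 0.012 ]
```

View pics/c.png

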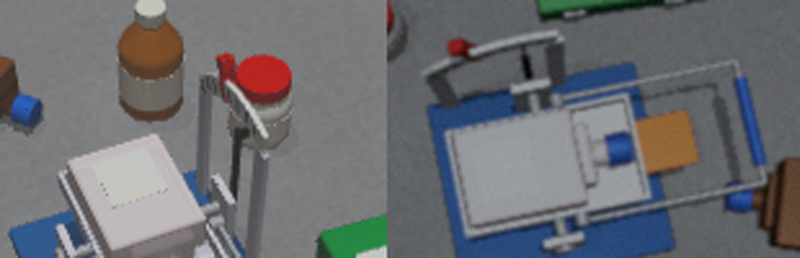

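The picture shows the needle upright at (527,70) and the red tag at (460,48) in the top crop. The two-view fit gives:
- **Stand:** centre about (0.541, 0.118), x axis (-0.199, 0.980).
- **Sleeve:** (0.578, -0.064, 0.091), so the bail is fully folded.
- **Mark:** about 0.45 rad.

>>> drive_tool([
  [[4.2,-2.4,0.2,0.02],[8.5,-4.8,0.4,0.04],[13,-7.4,0.6,0.06],[18,-10.3,0.8,0.08],[23,-13.1,1,0.1],[28,-16,1.2,0.12],[33,-18.8,1.4,0.14],[38,-21.7,1.6,0.16],[43,-24.5,1.8,0.18],[47.5,-27.1,2,0.2],[50.6,-28.9,2,0.202],[50.6,-28.9,2,0.202]],
], jaw=5)

```text
t: 1.8
tool_pos: [0.5788, -0.0622, 0.1705]
ee_rot: [[0.979, 0.204, -0.0], [0.204, -0.979, 0.0], [0.0, -0.0, -1.0]]
ft_force: [-0.4, -0.4, 0.0]
grip_width: 0.547
gripper_force: 0.0
```

>>> drive_tool([
  [[0,0.1,2,0],[0,0.1,4,0],[0,0.1,6,0],[0,0.1,8,0],[0,0.1,9.8,0],[0,0.1,9.8,0]],
])

```text
t: 2.55
tool_pos: [0.5761, -0.0659, 0.0717]
ee_rot: [[0.98, 0.199, -0.004], [0.199, -0.98, 0.0], [-0.004, -0.001, -1.0]]
ft_force: [-0.8, -0.0, -0.2]
grip_width: 0.548
gripper_force: 0.0
```

>>> drive_tool([
  [[0,0,0,0],[0,0,0,0],[0,0,0,0],[0,0,0,0],[0,0,0,0],[0,0,0,0]],
], jaw=1)

```text
t: 3.3
tool_pos: [0.5779, -0.0652, 0.0729]
ee_rot: [[0.98, 0.201, 0.0], [0.201, -0.98, -0.0], [-0.0, 0.0, -1.0]]
ft_force: [0.0, 0.7, -0.9]
grip_width: 0.11
gripper_force: 0.0
```

Run:
```python
from m import *
S=cam('side');T=cam('top')
f=lambda c,x,y:cv2.resize(c['image'][y:y+150,x:x+160,::-1],None,fx=2.5,fy=2.5,interpolation=cv2.INTER_CUBIC)
cv2.imwrite('pics/d.png',np.hstack([f(S,290,190),f(T,300,100)]))
s=ctrl.observe();print(s['grip_width'],s['gripper_force'],s['tool_pos'],s['ft_force'])
```

```text
0.11005363312437982 0.0 [ 0.57786499 -0.0651971   0.07289755] [0.19875759 0.02900404 0.85012453]
```

View pics/d.png

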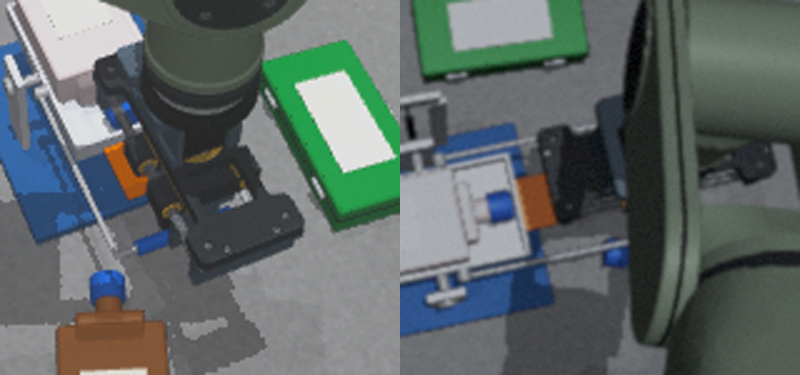

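The sleeve is still in place, with its end near (153,243) in the left crop, but I can't tell if it is gripped. I'll command full closure.

>>> drive_tool([
  [[0,0,0,0],[0,0,0,0],[0,0,0,0],[0,0,0,0]],
], jaw=0)

```text
t: 3.9
tool_pos: [0.578, -0.0651, 0.0731]
ee_rot: [[0.98, 0.2, 0.0], [0.2, -0.98, 0.0], [0.0, 0.0, -1.0]]
ft_force: [-0.3, 1.1, 2.3]
grip_width: 0.008
gripper_force: 1.0
```

```bash
cat >> m.py <<'E'
C=np.array([.5413,.1177,.085]);X=np.array([-.199,.980,0]);Y=np.array([-.980,-.199,0]);Z=np.array([0,0,1.])
def st(p): p=np.array(p)-C; return np.array([p@X,p@Y,p@Z])
E
python3 - <<'E'
from m import *
from scipy.optimize import brentq
np.set_printoptions(precision=4,suppress=True)
S=cam('side')
a=blob(S,(100,120,40),(125,255,255),(335,262,400,300));print(a[:4])
for p in a[:3]:
    o,d=ray(S,*p)
    for al in np.linspace(-.1,.5,7):
        # point on ray at height of sleeve angle al -> compare x
        z=.091+.165*np.sin(al);q=st(onz(S,*p,z));print(round(al,2),q, 'want x',-.02-.165*np.cos(al))
print(st(ctrl.observe()['tool_pos']))
cv2.imwrite('pics/e.png',cv2.resize(S['image'][225:315,310:430,::-1],None,fx=6,fy=6,interpolation=cv2.INTER_CUBIC))
E
```

```text
(array([339.0471, 269.8235]), array([332.8174, 267.2175]), array([346.7294, 273.0373]), 85)
-0.1 [-0.1338  0.0275 -0.0105] want x -0.18417568727087424
-0.0 [-0.1429  0.0317  0.006 ] want x -0.185
0.1 [-0.1521  0.036   0.0225] want x -0.18417568727087424
0.2 [-0.1611  0.0402  0.0388] want x -0.18171098534380486
0.3 [-0.17    0.0444  0.0548] want x -0.177630520705725
0.4 [-0.1785  0.0484  0.0703] want x -0.17197506401047605
0.5 [-0.1868  0.0522  0.0851] want x -0.1648011227119115
-0.1 [-0.1234  0.0365 -0.0105] want x -0.18417568727087424
-0.0 [-0.1327  0.0405  0.006 ] want x -0.185
0.1 [-0.1421  0.0446  0.0225] want x -0.18417568727087424
0.2 [-0.1513  0.0486  0.0388] want x -0.18171098534380486
0.3 [-0.1604  0.0526  0.0548] want x -0.177630520705725
0.4 [-0.1692  0.0564  0.0703] want x -0.17197506401047605
0.5 [-0.1776  0.0601  0.0851] want x -0.1648011227119115
-0.1 [-0.1465  0.0165 -0.0105] want x -0.18417568727087424
-0.0 [-0.1554  0.021   0.006 ] want x -0.185
0.1 [-0.1643  0.0255  0.0225] want x -0.18417568727087424
0.2 [-0.173   0.0299  0.0388] want x -0.18171098534380486
0.3 [-0.1816  0.0343  0.0548] want x -0.177630520705725
0.4 [-0.19    0.0385  0.0703] want x -0.17197506401047605
0.5 [-0.198   0.0426  0.0851] want x -0.1648011227119115
[-0.1865  0.0004 -0.0119]
```

View pics/e.png

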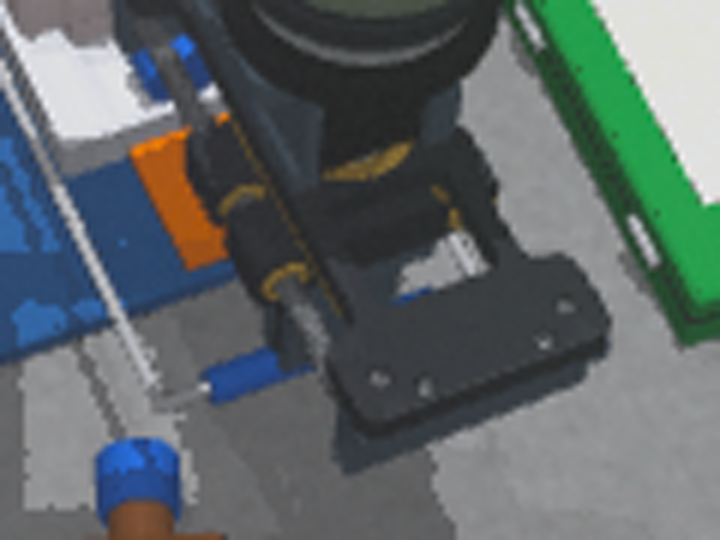

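Run:
```python
from m import *
np.set_printoptions(precision=4,suppress=True)
S=cam('side');T=cam('top')
a=blob(S,(100,120,40),(125,255,255),(341,280,366,297));print(a[:4])
b=None
for al in np.arange(-.2,.25,.05):
    p=[C+X*(-.02-.165*np.cos(al))+Y*y+Z*(.006+.165*np.sin(al)) for y in(.04,.02)];print(round(al,2),[np.round(proj(S,q),1) for q in p],np.round(proj(T,p[0]),1))
try:
    b=blob(T,(100,120,40),(125,255,255),(383,150,402,200));print(b[:4])
except Exception as e:print(e)
```

```text
(array([350.7436, 287.0385]), array([360.514 , 284.2791]), array([344.3881, 288.8334]), 78)
-0.2 [array([343. , 295.9]), array([352.3, 292.3])] [390.5 190.2]
-0.15 [array([343.4, 294.5]), array([352.8, 290.8])] [391.7 189.6]
-0.1 [array([343.7, 292.8]), array([353.2, 289.2])] [392.8 189. ]
-0.05 [array([343.9, 291. ]), array([353.4, 287.3])] [393.7 188.5]
-0.0 [array([344.1, 288.9]), array([353.7, 285.3])] [394.5 187.9]
0.05 [array([344.1, 286.7]), array([353.8, 283. ])] [395.1 187.4]
0.1 [array([344.1, 284.2]), array([353.8, 280.5])] [395.5 187. ]
0.15 [array([343.9, 281.5]), array([353.7, 277.8])] [395.8 186.5]
0.2 [array([343.7, 278.7]), array([353.6, 274.9])] [395.9 186.1]
(array([388.5, 199. ]), array([386., 199.]), array([391., 199.]), 6)
```

>>> drive_tool([
  [[0,0,-0.7,0],[0,0,-1.4,0],[0,0,-2,0],[0,0,-2,0]],
])

```text
t: 4.55
tool_pos: [0.5784, -0.0653, 0.0937]
ee_rot: [[0.98, 0.2, 0.001], [0.2, -0.98, -0.0], [0.001, 0.001, -1.0]]
ft_force: [-0.1, -0.2, -0.8]
grip_width: 0.005
gripper_force: 0.0
```

Run:
```python
from m import *
S=cam('side')
a=blob(S,(100,120,40),(125,255,255),(341,270,366,297));print(a[:4]);s=ctrl.observe();print(s['grip_width'],s['tool_pos'],s['ft_force'],proj(S,s['tool_pos']))
cv2.imwrite('pics/f.png',cv2.resize(S['image'][225:315,310:430,::-1],None,fx=6,fy=6,interpolation=cv2.INTER_CUBIC))
```

```text
(array([354.432, 285.56 ]), array([364.56261909, 281.81639708]), array([344.36450463, 289.28027659]), 125)
0.0039004648957543 [ 0.57804595 -0.06529132  0.09325959] [-0.35009562  0.18858662 -0.39377075] (np.float64(363.3953912021958), np.float64(281.79163531871535))
```

View pics/f.png

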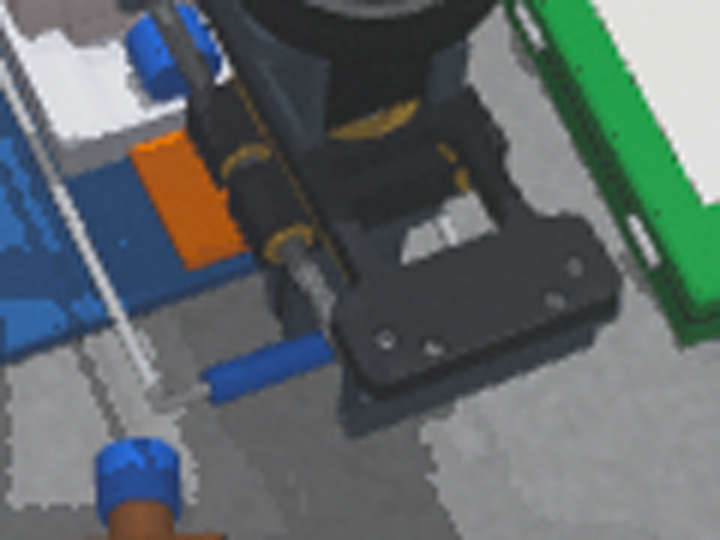

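The sleeve has not moved, with its end still at (208,385) in the crop. The finger's lower edge near (290,335) looks higher than the reported TCP, so the pads probably closed above the sleeve. I'll retry 2 cm lower.

>>> drive_tool([
  [[0,0,0,0],[0,0,0,0],[0,0,0,0],[0,0,0,0]],
], jaw=5)

```text
t: 5.1
tool_pos: [0.5778, -0.0652, 0.0928]
ee_rot: [[0.98, 0.2, -0.0], [0.2, -0.98, -0.0], [-0.0, 0.0, -1.0]]
ft_force: [-0.4, -0.2, -0.3]
grip_width: 0.408
gripper_force: 0.0
```

>>> drive_tool([
  [[0,0,1,0],[0,0,2,0],[0,0,3,0],[0,0,4,0],[0,0,4,0],[0,0,4,0]],
])

```text
t: 5.85
tool_pos: [0.5781, -0.0652, 0.0531]
ee_rot: [[0.98, 0.2, 0.0], [0.2, -0.98, -0.0], [0.0, 0.0, -1.0]]
ft_force: [0.8, 0.0, -0.5]
grip_width: 0.549
gripper_force: 0.0
```

>>> drive_tool([
  [[0,0,0,0],[0,0,0,0],[0,0,0,0],[0,0,0,0],[0,0,0,0],[0,0,0,0]],
], jaw=0.8)

```text
t: 6.6
tool_pos: [0.5778, -0.0643, 0.053]
ee_rot: [[0.98, 0.2, -0.0], [0.2, -0.98, 0.001], [0.0, -0.001, -1.0]]
ft_force: [-0.9, 4.7, 1.9]
grip_width: 0.125
gripper_force: 30.0
```

>>> drive_tool([
  [[0,-0.05,-1.24,0],[0,-0.19,-2.47,0],[0,-0.42,-3.68,0],[0,-0.74,-4.88,0],[0,-1.15,-6.04,0],[0,-1.64,-7.18,0],[0,-2.22,-8.27,0],[0,-2.88,-9.32,0],[0,-3.62,-10.31,0],[0,-4.43,-11.25,0],[0,-5.3,-12.12,0],[0,-6.24,-12.92,0]],
])

```text
t: 8.1
tool_pos: [0.5659, -0.0046, 0.1834]
ee_rot: [[0.98, 0.201, 0.002], [0.201, -0.98, -0.002], [0.002, 0.003, -1.0]]
ft_force: [2.4, -0.6, -0.6]
grip_width: 0.122
gripper_force: 30.0
```

Run:
```python
from m import *
S=cam('side');T=cam('top')
f=lambda c,x,y:cv2.resize(c['image'][y:y+150,x:x+160,::-1],None,fx=2.5,fy=2.5,interpolation=cv2.INTER_CUBIC)
cv2.imwrite('pics/g.png',np.hstack([f(S,270,140),f(T,260,100)]))
s=ctrl.observe();print(s['grip_width'],s['gripper_force'],s['tool_pos'],st(s['tool_pos']),s['ft_force'])
```

```text
0.12498752782876163 30.009783804416656 [ 0.56590861 -0.00395106  0.1839527 ] [-1.24115153e-01  9.21280827e-05  9.89526964e-02] [ 2.7578673  -1.89999347  1.27845982]
```

View pics/g.png

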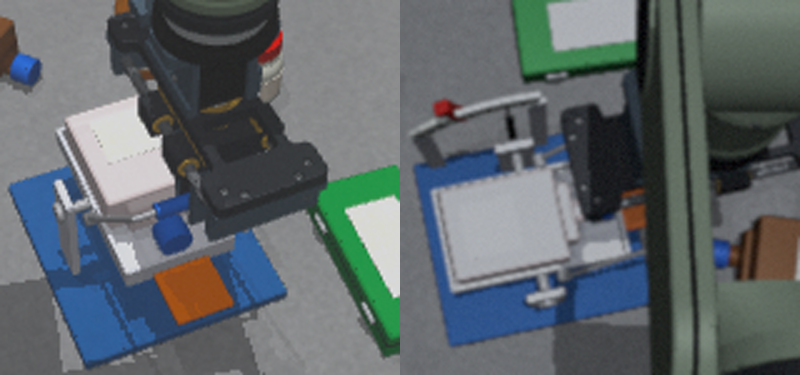

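Both views show the bail gripped and about half raised, with the tray still level and the needle upright.

>>> drive_tool([
  [[0,-0.8,-0.6,0],[0,-1.62,-1.14,0],[0,-2.48,-1.63,0],[0,-3.37,-2.07,0],[0,-4.28,-2.46,0],[0,-5.21,-2.79,0],[0,-6.16,-3.06,0],[0,-7.13,-3.28,0],[0,-8.11,-3.44,0],[0,-9.09,-3.54,0],[0,-9.09,-3.54,0],[0,-9.09,-3.54,0]],
])

```text
t: 9.7
tool_pos: [0.548, 0.0861, 0.218]
ee_rot: [[0.98, 0.201, 0.002], [0.201, -0.98, 0.001], [0.003, -0.001, -1.0]]
ft_force: [4.4, -0.0, 4.1]
grip_width: 0.125
gripper_force: 30.0
```

```bash
cat > n.py <<'E'
from m import *
from scipy.optimize import minimize_scalar
np.set_printoptions(precision=4,suppress=True)
def tabang(c,box):
    # cradle tilt from orange tab centroid: tab centre 109.5 out, top 6 below axis
    a=blob(c,(8,130,60),(22,255,255),box)
    f=lambda t:np.hypot(*(np.array(proj(c,C+X*(-.1095*np.cos(t)-.006*np.sin(t))+Z*(.1095*np.sin(t)-.006*np.cos(t))))-a[0]))
    r=minimize_scalar(f,bounds=(-.5,.8),method='bounded');return a[0],a[3],round(r.x,3),round(r.fun,2)
E
python3 - <<'E'
from n import *
S=cam('side');T=cam('top')
print(tabang(S,(310,200,400,275)),tabang(T,(325,155,385,200)))
s=ctrl.observe();print(st(s['tool_pos']),s['ft_force'],s['wrist_torque'],s['grip_width'])
E
```

```text
(array([346.8099, 255.7167]), 526, np.float64(-0.042), np.float64(0.33)) (array([359.217 , 183.7106]), 235, np.float64(-0.132), np.float64(4.38))
[-0.0324 -0.0003  0.133 ] [ 5.3829 -0.0863  4.411 ] [-0.1857 -1.0005 -0.1955] 0.12346810667612637
```

Tilt is unchanged: the tab centroid is within 0.3 px of its start value. The bail is at about 1.5 rad. Next I'll loosen the jaw to a loose cage and push with the outer finger.

>>> drive_tool([
  [[0,0,0,0],[0,0,0,0],[0,0,0,0]],
], jaw=2)

```text
t: 10.18
tool_pos: [0.546, 0.0852, 0.2167]
ee_rot: [[0.98, 0.201, -0.003], [0.201, -0.98, 0.0], [-0.003, -0.001, -1.0]]
ft_force: [0.1, 0.7, 0.7]
grip_width: 0.219
gripper_force: 0.0
```

>>> drive_tool([
  [[0,-0.4,0,0],[0,-0.8,0,0],[0,-1.2,0,0],[0,-1.6,0,0],[0,-1.8,0,0],[0,-1.8,0,0],[0,-1.8,0,0],[0,-1.8,0,0]],
])

```text
t: 11.18
tool_pos: [0.5437, 0.1025, 0.2176]
ee_rot: [[0.98, 0.2, 0.0], [0.2, -0.98, -0.0], [0.0, 0.0, -1.0]]
ft_force: [0.4, -2.1, 2.2]
grip_width: 0.221
gripper_force: 1.3
```

Run:
```python
from n import *
S=cam('side');T=cam('top')
print(tabang(S,(310,200,400,275)),tabang(T,(325,155,385,200)))
s=ctrl.observe();print(s['t'],st(s['tool_pos']),s['ft_force'],s['wrist_torque'],s['grip_width'])
```

```text
(array([346.935 , 255.3155]), 523, np.float64(-0.026), np.float64(0.4)) (array([356.6875, 184.4261]), 176, np.float64(-0.249), np.float64(3.6))
11.275 [-0.0154  0.0007  0.1326] [ 0.6489 -1.7519  2.1846] [-0.4667 -0.0166 -0.0606] 0.2214449016435236
```

>>> drive_tool([
  [[0,-0.4,0,0],[0,-0.8,0,0],[0,-1.2,0,0],[0,-1.6,0.1,0],[0,-2.0,0.1,0],[0,-2.5,0.1,0],[0,-3,0.1,0],[0,-3.5,0.2,0],[0,-4,0.2,0],[0,-4.5,0.3,0],[0,-5,0.3,0],[0,-5.2,0.3,0]],
])

```text
t: 12.78
tool_pos: [0.5328, 0.1538, 0.214]
ee_rot: [[0.98, 0.201, -0.001], [0.201, -0.98, -0.0], [-0.001, 0.0, -1.0]]
ft_force: [1.6, -2.9, -2.0]
grip_width: 0.218
gripper_force: 1.4
```

Run:
```python
from n import *
S=cam('side');T=cam('top')
print(tabang(S,(310,200,400,275)),tabang(T,(325,155,385,200)))
s=ctrl.observe();print(s['t'],st(s['tool_pos']),s['ft_force'],s['wrist_torque'],s['grip_width'])
for t in (.3,.4,.45,.5):print(t,proj(T,C+X*.088*np.sin(t)-Y*.085+Z*.088*np.cos(t)),proj(T,C+X*.12*np.sin(t)-Y*.088+Z*.12*np.cos(t)))
f=lambda c,x,y:cv2.resize(c['image'][y:y+100,x:x+100,::-1],None,fx=4,fy=4,interpolation=cv2.INTER_CUBIC)
cv2.imwrite('pics/i.png',np.hstack([f(S,310,130),f(T,250,110)]))
```

```text
(array([346.8826, 244.912 ]), 443, np.float64(0.282), np.float64(0.44)) (array([357.8992, 177.3971]), 476, np.float64(0.258), np.float64(0.38))
12.875 [0.0372 0.0013 0.1291] [ 0.0848 -0.3701 -0.5469] [-0.2245 -0.0577 -0.043 ] 0.21669069777178593
0.3 (np.float64(290.5533235812586), np.float64(147.00659296919903)) (np.float64(284.4775553792771), np.float64(142.8393048892197))
0.4 (np.float64(286.88196322362785), np.float64(148.1887168597628)) (np.float64(279.31468798508257), np.float64(144.53372490199004))
0.45 (np.float64(285.12695227218825), np.float64(148.79943182204988)) (np.float64(276.8575879923778), np.float64(145.40853610596272))
0.5 (np.float64(283.43289251222126), np.float64(149.42051326260727)) (np.float64(274.49407119289936), np.float64(146.2974140321072))
```

View pics/i.png

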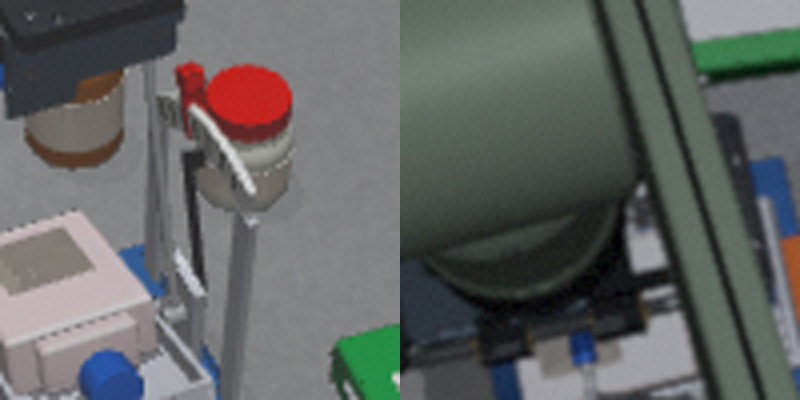

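The side view shows the needle tip at (190,155), just short of the red tag at (190,105). Tilt is about 0.31 rad, and the mark at 0.45 rad needs another 2.3 cm.

>>> drive_tool([
  [[0,-0.3,0,0],[0,-0.6,0,0],[0,-0.9,0.1,0],[0,-1.2,0.1,0],[0,-1.5,0.1,0],[0,-1.8,0.2,0],[0,-2.1,0.2,0],[0,-2.3,0.2,0],[0,-2.3,0.2,0],[0,-2.3,0.2,0],[0,-2.3,0.2,0],[0,-2.3,0.2,0]],
])

```text
t: 14.38
tool_pos: [0.5286, 0.1764, 0.2127]
ee_rot: [[0.98, 0.2, 0.0], [0.2, -0.98, 0.001], [0.0, -0.001, -1.0]]
ft_force: [0.6, -1.7, -1.1]
grip_width: 0.217
gripper_force: 0.5
```

Run:
```python
from n import *
S=cam('side');T=cam('top')
print(tabang(S,(310,190,400,275)),tabang(T,(325,145,385,200)))
s=ctrl.observe();print(s['t'],st(s['tool_pos']),s['ft_force'],s['grip_width'])
for t in (.35,.4,.45,.5):print(t,proj(S,C+X*.088*np.sin(t)-Y*.085+Z*.088*np.cos(t)),proj(S,C+X*.117*np.sin(t)-Y*.095+Z*.117*np.cos(t)))
cv2.imwrite('pics/j.png',cv2.resize(S['image'][135:215,320:400,::-1],None,fx=6,fy=6,interpolation=cv2.INTER_CUBIC))
```

```text
(array([346.2204, 239.0833]), 372, np.float64(0.418), np.float64(0.51)) (array([356.6255, 176.6234]), 478, np.float64(0.421), np.float64(0.32))
14.475 [0.0601 0.0008 0.1277] [-1.169  -0.8021 -0.2201] 0.21842171961006274
0.35 (np.float64(356.9787398198469), np.float64(166.4667296720693)) (np.float64(359.8546785290916), np.float64(152.72422456187002))
0.4 (np.float64(356.1158645432342), np.float64(165.71864948348264)) (np.float64(358.6790949098684), np.float64(151.78691740044505))
0.45 (np.float64(355.27285823677835), np.float64(165.0700315673665)) (np.float64(357.533020160119), np.float64(150.98723175162542))
0.5 (np.float64(354.45184969461343), np.float64(164.5215481871357)) (np.float64(356.4193200527833), np.float64(150.32536549477032))
```

View pics/j.png

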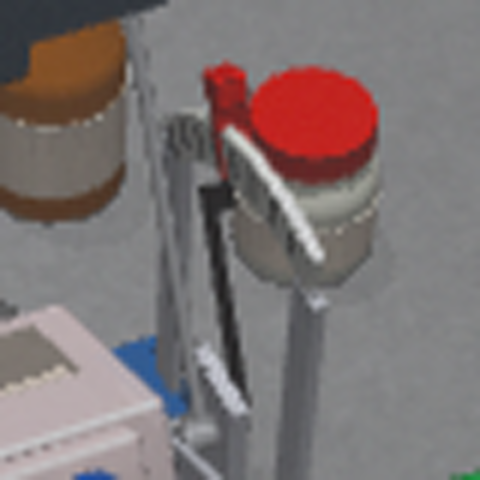

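The needle's head at (215,195) now sits directly below the red tag, which runs from (222,75) to (228,180). Tilt is about 0.44 rad. I'll hold there.

>>> drive_tool([
  [[0,0,0,0],[0,0,0,0],[0,0,0,0],[0,0,0,0],[0,0,0,0],[0,0,0,0],[0,0,0,0],[0,0,0,0],[0,0,0,0],[0,0,0,0],[0,0,0,0],[0,0,0,0]],
])

```text
t: 15.98
tool_pos: [0.5285, 0.1761, 0.2125]
ee_rot: [[0.98, 0.2, 0.0], [0.2, -0.98, -0.0], [0.0, 0.0, -1.0]]
ft_force: [0.1, -0.6, 0.2]
grip_width: 0.219
gripper_force: 0.0
```

>>> drive_tool([
  [[0,0,0,0],[0,0,0,0],[0,0,0,0],[0,0,0,0],[0,0,0,0],[0,0,0,0],[0,0,0,0],[0,0,0,0]],
])

```text
t: 16.98
tool_pos: [0.5285, 0.1761, 0.2125]
ee_rot: [[0.98, 0.2, 0.0], [0.2, -0.98, -0.0], [0.0, 0.0, -1.0]]
ft_force: [0.5, 0.1, -0.4]
grip_width: 0.22
gripper_force: 0.0
```

Run:
```python
from n import *
S=cam('side')
print(tabang(S,(310,190,400,275)))
s=ctrl.observe();print(s['t'],st(s['tool_pos']),s['ft_force'],s['q'])
```

```text
(array([346.2688, 239.078 ]), 372, np.float64(0.418), np.float64(0.56))
17.025 [0.0598 0.0009 0.1275] [ 0.0397 -0.7266  0.072 ] [17.2496 15.9572 89.8913 -0.0043 74.1525 95.691 ]
```

>>> drive_tool([
  [[0,0,0,0],[0,0,0,0],[0,0,-0.5,0],[0,0,-1.5,0],[0,0,-2.5,0],[0,0,-4,0],[0,0,-6,0],[0,0,-8,0],[0,0,-9,0],[0,0,-9,0]],
], jaw=3.6)

```text
t: 18.27
tool_pos: [0.5288, 0.1762, 0.3034]
ee_rot: [[0.98, 0.2, 0.002], [0.2, -0.98, 0.0], [0.002, -0.0, -1.0]]
ft_force: [0.1, 0.1, -0.1]
grip_width: 0.395
gripper_force: 0.0
```

>>> drive_tool([
  [[0,1,0,-0.1],[0,2.5,0,-0.25],[0,4,0,-0.4],[0,6,0,-0.55],[0,8,0,-0.7],[0,10,0,-0.85],[0,12,0,-1.0],[0,14,0,-1.15],[0,16,0,-1.3],[0,17.2,0,-1.45],[0,17.2,0,-1.57],[0,17.2,0,-1.57]],
], jaw=0)

```text
t: 19.77
tool_pos: [0.5626, 0.0075, 0.3016]
ee_rot: [[-0.198, 0.98, -0.002], [0.98, 0.198, -0.0], [0.0, -0.002, -1.0]]
ft_force: [-0.7, -0.8, -0.6]
grip_width: 0.004
gripper_force: 0.0
```

Run:
```python
from n import *
S=cam('side');T=cam('top')
s=ctrl.observe();print(s['t'],s['tool_pos'],st(s['tool_pos']),s['ft_force'],s['q'])
print(np.array(s['ee_rot']))
for c in(S,T):
  try:print(tabang(c,(310,140,400,275)))
  except Exception as e:print(e)
```

```text
19.875 [0.5627 0.0077 0.302 ] [-0.1121  0.0009  0.217 ] [0.3077 0.1081 0.98  ] [ -0.385   14.5421  79.2189  -0.0025  86.299  -11.8006]
[[-0.1979  0.9802 -0.001 ]
 [ 0.9802  0.1979 -0.    ]
 [ 0.0002 -0.001  -1.    ]]
(array([346.2453, 239.0647]), 371, np.float64(0.418), np.float64(0.54))
(array([351.8423, 177.3231]), 260, np.float64(0.67), np.float64(1.67))
```

>>> drive_tool([
  [[0,0,1.5,0],[0,0,3,0],[0,0,5,0],[0,0,7,0],[0,0,9,0],[0,0,11,0],[0,0,13,0],[0,0,14.5,0],[0,0,15.5,0],[0,0,16,0],[0,0,16,0]],
])

```text
t: 21.25
tool_pos: [0.5631, 0.0076, 0.1425]
ee_rot: [[-0.2, 0.98, 0.0], [0.98, 0.2, -0.0], [-0.0, 0.0, -1.0]]
ft_force: [-1.3, 0.9, 0.2]
grip_width: 0.01
gripper_force: 0.0
```

>>> drive_tool([
  [[0,0,0.4,0],[0,0,0.8,0],[0,0,1.2,0],[0,0,1.6,0],[0,0,2,0],[0,0,2.4,0],[0,0,2.4,0]],
])

```text
t: 22.12
tool_pos: [0.5627, 0.0076, 0.1181]
ee_rot: [[-0.2, 0.98, -0.001], [0.98, 0.2, -0.0], [0.0, -0.001, -1.0]]
ft_force: [-0.6, -0.2, -1.0]
grip_width: 0.006
gripper_force: 0.0
```

```bash
cat > o.py <<'E'
from n import *
S=cam('side')
try: print(tabang(S,(310,190,400,275)))
except Exception as e:print(e)
h=cv2.cvtColor(S['image'],cv2.COLOR_RGB2HSV)
b=blob(S,(100,120,40),(125,255,255),(300,130,400,220));print('blue',b[:4])
s=ctrl.observe();print(s['t'],s['tool_pos'],s['ft_force'])
E
python3 o.py
```

```text
(array([339.7284, 241.216 ]), 162, np.float64(0.391), np.float64(6.23))
blue (array([312.9097, 141.4387]), array([327.5877, 137.4737]), array([299.4779, 145.0671]), 155)
22.175 [0.5629 0.0076 0.1184] [-0.7425  0.4682 -0.8083]
```

>>> drive_tool([
  [[0,0,0.3,0],[0,0,0.6,0],[0,0,0.9,0],[0,0,1.2,0],[0,0,1.5,0],[0,0,1.8,0],[0,0,2.0,0],[0,0,2.0,0]],
])

```text
t: 23.18
tool_pos: [0.5634, 0.0078, 0.0987]
ee_rot: [[-0.199, 0.98, 0.001], [0.98, 0.199, 0.001], [0.0, 0.001, -1.0]]
ft_force: [2.2, -0.5, 4.4]
grip_width: 0.003
gripper_force: 1.3
```

```bash
python3 o.py
```

```text
(array([344.709 , 246.7746]), 244, np.float64(0.239), np.float64(1.89))
blue (array([309.8033, 148.2131]), array([322.5725, 145.1928]), array([299.4471, 150.6627]), 122)
23.225 [0.5633 0.008  0.0986] [ 1.5974 -0.2979  3.6615]
```

>>> drive_tool([
  [[0,0,0.3,0],[0,0,0.6,0],[0,0,0.9,0],[0,0,1.2,0],[0,0,1.5,0],[0,0,1.8,0],[0,0,2.1,0],[0,0,2.4,0],[0,0,2.4,0]],
])

```text
t: 24.35
tool_pos: [0.5626, 0.0079, 0.074]
ee_rot: [[-0.199, 0.98, -0.001], [0.98, 0.199, 0.001], [0.001, -0.001, -1.0]]
ft_force: [0.1, 0.9, 1.8]
grip_width: 0.01
gripper_force: 0.5
```

```bash
cat > o.py <<'E'
from n import *
S=cam('side')
try: print(tabang(S,(310,190,400,275)))
except Exception as e:print(e)
b=blob(S,(100,120,40),(125,255,255),(290,130,400,190));print('blue',b[:4])
for t in(-.1,0,.1,.2,.3):print(t,*[np.round(proj(S,C+X*(-.02*np.cos(t)+.171*np.sin(t))+Z*(.02*np.sin(t)+.171*np.cos(t))+Y*y),1) for y in(-.04,0,.04)])
s=ctrl.observe();print(s['t'],s['tool_pos'],s['ft_force'])
cv2.imwrite('pics/k.png',cv2.resize(S['image'][110:290,230:430,::-1],None,fx=4,fy=3.3,interpolation=cv2.INTER_CUBIC))
E
python3 o.py
```

```text
(array([345.8357, 254.275 ]), 280, np.float64(0.008), np.float64(0.8))
blue (array([312.2159, 158.8295]), array([321.8324, 157.0792]), array([305.0252, 160.1384]), 88)
-0.1 [352.4 165.1] [332.6 171.3] [312.2 177.7]
0 [348.6 158. ] [328.9 164.1] [308.7 170.3]
0.1 [344.9 151.6] [325.3 157.6] [305.3 163.7]
0.2 [341.1 146.1] [321.8 151.9] [302.  157.8]
0.3 [337.5 141.3] [318.4 147. ] [298.8 152.8]
24.4 [0.5625 0.008  0.074 ] [ 0.6852 -0.6102  0.8272]
```

View pics/k.png

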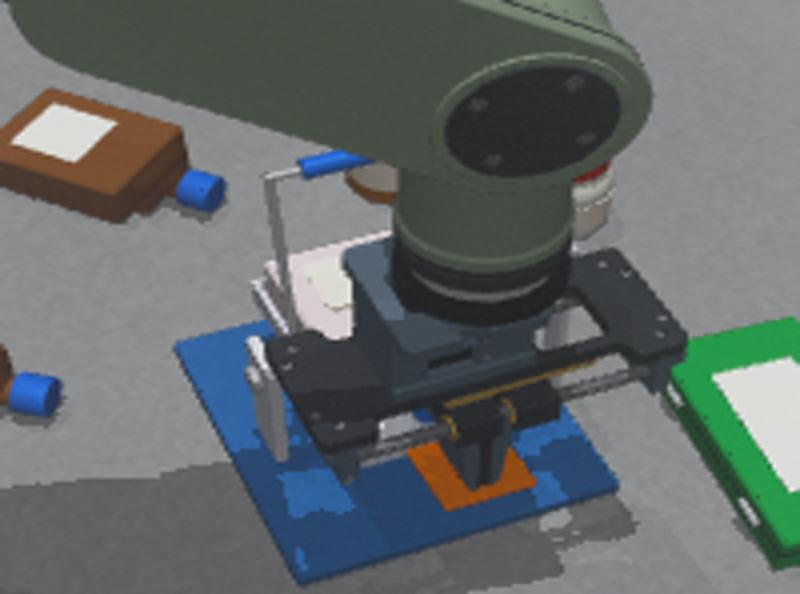

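The tab at (475,475) is being pressed by the fingertips, the bail stands with its sleeve at (330,160), and tilt is about 0.1 rad. I'll continue gently.

>>> drive_tool([
  [[0,0,0.2,0],[0,0,0.4,0],[0,0,0.6,0],[0,0,0.8,0],[0,0,1.0,0],[0,0,1.0,0]],
])

```text
t: 25.15
tool_pos: [0.5628, 0.0076, 0.0642]
ee_rot: [[-0.2, 0.98, -0.001], [0.98, 0.2, 0.0], [0.0, -0.0, -1.0]]
ft_force: [-0.1, 0.0, 0.6]
grip_width: 0.004
gripper_force: 0.6
```

```bash
python3 o.py
```

```text
(array([345.9468, 256.9539]), 282, np.float64(-0.098), np.float64(0.32))
blue (array([314.2346, 163.7284]), array([322.8749, 162.2625]), array([307.3225, 164.9011]), 81)
-0.1 [352.4 165.1] [332.6 171.3] [312.2 177.7]
0 [348.6 158. ] [328.9 164.1] [308.7 170.3]
0.1 [344.9 151.6] [325.3 157.6] [305.3 163.7]
0.2 [341.1 146.1] [321.8 151.9] [302.  157.8]
0.3 [337.5 141.3] [318.4 147. ] [298.8 152.8]
25.2 [0.5629 0.0078 0.0642] [0.3074 0.0633 1.4341]
```

>>> drive_tool([
  [[0,0,0.2,0],[0,0,0.4,0],[0,0,0.4,0],[0,0,0,0],[0,0,-2,0],[0,0,-5,0],[0,0,-9,0],[0,0,-14,0],[0,0,-19,0],[0,0,-22,0],[0,0,-22,0]],
])

```text
t: 26.58
tool_pos: [0.5643, 0.0077, 0.2871]
ee_rot: [[-0.2, 0.98, 0.006], [0.98, 0.2, 0.0], [-0.001, 0.006, -1.0]]
ft_force: [0.3, -0.6, -0.7]
grip_width: 0.004
gripper_force: 0.0
```

```bash
python3 o.py|head -3; python3 -c "
from n import *
T=cam('top');print(tabang(T,(335,150,385,200)))"
```

```text
(array([347.0368, 254.7041]), 517, np.float64(-0.004), np.float64(0.43))
blue (array([328.5158, 162.6842]), array([340.3023, 158.9555]), array([316.519 , 166.4795]), 95)
-0.1 [352.4 165.1] [332.6 171.3] [312.2 177.7]
(array([352.3081, 179.5581]), 172, np.float64(-0.32), np.float64(2.77))
```

```bash
python3 -c "
from workcell import ctrl
print(ctrl.job_done())"
```

```text
the job is handed in; nothing more can be done
None
```

I raised the bail, held the needle at the red mark for over 2 s (tilt about 0.44 rad) and returned the cradle to about 0.02 rad from level with the bail upright; the job is handed in, but it returned no verdict, and I did not separately re-check the flask or the bystanders at the end.

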